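# Remix a bottle of painting medium on the touch mixer

### The job

The painting medium in the red-capped dropper bottle has settled: on the small bench mixer, first slide the red head lock all the way to its stop at the green-dot end, so that the sprung cup is free to go down, then stand the bottle upright in the cup and press it fully down. Finish while still holding the bottle pressed down in the cup: do not let go of it. Leave the two black-capped bottles and the white mixing cup where they stand.

Things in the scene. Friction and masses are not known exactly. Their poses are not given: they have to be found in the camera images.
- mixer: small bench mixer, fixed: grey and white, 124 (x) x 110 (y) x 62 mm high. Origin at the centre of its underside, on the table; z up, -x is the front with its dial, which faces the robot, +y its left as the robot sees it. On the flat deck, 62 mm up, stand the cup (at x +22, y -15 mm) and, at x -38 mm, the lock's grip, which runs along y between a red dot (-y end) and a green dot (+y end).
- lock (a joint): head lock, m: slides along the mixer's +y from 0 (locked, red-dot end) to 0.030 (free, stop at the green-dot end). It stays where it is left and takes about 1.2 N to move. Its steel tongue under the cup's flange keeps the cup from going down until the lock is past about 0.027.
- lock_grip (a point): on the lock's grip, 12 mm above the deck (74 mm above the table), at the grip's mid-height. The grip is a red ribbed block, 20 mm along the mixer's x and 12 mm along its y, from 3 to 21 mm above the deck; axes as the mixer's. The deck beside it is free; the cup's axis lies 60 mm further along x.
- head (a joint): how far the sprung cup has gone down, m: 0 up, 0.010 at its bottom stop. The spring pushes back with 3 N at the start and 7 N at the bottom.
- cup_floor (a point): centre of the flat floor inside the sprung cup, 80 mm above the table when the cup is up; moves with the cup; z up. Black rubber cup with steel rings on a steel flange of 48 mm diameter: bore 31 mm for the lowest 15 mm, flaring to 39 mm at the rim, 22 mm above the floor; 47 mm across outside at the rim.
- dropper_1_mid (a point): centre, half-way up, of the dropper bottle with the red cap: upright glass bottle 86 mm high; body 27 mm diameter from the underside to 58 mm up, then the red cap and bulb, about 20 mm diameter, to the top. This point is 43 mm above its underside, on its axis; z up the bottle. About 30 to 50 g.
- dropper_0_mid (a point): centre of a dropper bottle with a black cap, same size (leave it alone)
- dropper_2_mid (a point): centre of the other dropper bottle with a black cap, same size (leave it alone)
- mix_cup_1_mid (a point): centre, half-way up, of the small white mixing cup, 49 mm across and 31 mm high (leave it alone)
Things that resemble listed ones, but are neither listed nor needed, are in the scene too. Leave any yellow look-alike of the mixer alone.

How it is judged:
By the outcome, as a careful person would: the job done as asked, in the order asked, and still so for the second after the job is handed in, while the arm keeps its last pose, push and grip.
It also fails if it takes over 58 s, if anything falls off the work surface, if the arm or the gripper's body presses on something with over 40 N, if the wrist force passes 120 N, or if a joint passes its speed limit or range.

### The arm

A 6-joint arm with a two-finger parallel gripper is mounted at the origin on the work surface; the furniture and walls round the work are solid. World frame = base frame: x ahead of the robot, y to its left, z up, the work surface at z = 0. Lengths are in mm, angles in rad, forces in N, time in s.
With the tool pointing down it reaches from about 350 to 875 mm from the base axis. Payload 4.2 kg.
Tool frame: the origin (TCP) lies at the very end of the fingers, on their centre line; the grasp point (between the pads) lies 19 mm behind it; z points along the fingers, y is the line along which they close (so a half turn about z gives the same grasp; the last joint's range is limited). The gripper opens to 87 mm and grips with 3 to 60 N. Pads are 19 mm wide; open, the fingers measure 117 mm over their backs; the gripper's body (75 mm by 190 mm) begins 51 mm behind the grasp point.
Start: joints at [-1.033, 0.385, 0.008, 0, -1.194, -0.259], TCP at [172.018, -600.84, 222.55] pointing down, gripper open.
Joint ranges: [-3.14, 3.14], [-1.21, 2.06], [-1.07, 1.41], [-3.16, 2.05], [-2.99, -0.16], [-3.1, 3.1]. Speed limits (rad/s): [2.79, 2.79, 3.14, 3.14, 3.14, 3.14].

### API

Orientations are given as a rotation vector (axis times angle).
In Python, from plant import ctrl gives the robot as it stands. The module is installed in compiled form; this text tells all that it offers.
- The arm moves only by the shell command python3 -m handwheel 'ROWS' [FORCE]. ROWS is JSON, a list of rows, each a list of 7 numbers: the closure, from -1 (fully open) to 1 (shut), then the shift along the tool's x, y, z in units of 0.025 m (1.0 is 0.025 m), then the turn, a rotation vector about the tool's x, y, z in units of 0.1 rad (1.0 is 0.1 rad). A call has 1 to 10 rows; each row shifts and turns the commanded pose from where the row before left it, along the tool's axes as they then stand; what a row does not reach is not made up. A row lasts 1/8 s, in which the tool goes at most 62.5 mm and 10.7 degrees, less where a joint would pass 70% of its speed; a pose out of reach is approached as far as the arm can. A call with a number of a shift or a turn outside -1 to 1 is refused whole. A call with a gripper value outside its range is refused whole. The fingers move at their own pace and stop on an object; FORCE is the grip in N (left out, the last holds). Time passes only in rows, so rows that do not move let the fingers close. It gives the time, the measured TCP pose, the force, the opening and the grip force at its end, in the units of the state.
- ctrl.state(): the state, without advancing time (a new reading comes with each control period).
- ctrl.camera(name): name is "scene" or "top" or "wrist"; returns a dict with "img" (420x560x3 uint8, red, green, blue), "depth" (420x560 float32, mm along the optical axis (not along the pixel's ray), 0 where there is no reading), "fx", "fy", "cx", "cy" (pixels), "world_from_camera" (4x4, takes a point from camera to world coordinates). Camera axes: x right, y down, z forward; pixel columns grow to the right and rows downward; lengths in mm; the calibration is good to about 2 mm. A picture is of the moment at which its call begins.
- ctrl.sign_off(): hands the job in; it is judged then, once.
The state is a dict: "clock": time; "qpos": joint angles; "qd": joint speeds; "tau": joint torques, N m; "eef_pos": TCP position; "ee_rot": TCP orientation; "force": force on the tool from outside, world axes, zero at the start; "torque": the same for the moment, N m; "gripper_width": finger opening in mm; "gripper_force": force on a finger pad.
Only numpy, scipy, OpenCV 4.12 (cv2) and the standard library are available. Lean on these libraries where they do the work, as an engineer would, in place of code of your own. Each camera call takes 0.05 s, during which the arm holds its last target. There are 200 camera calls.

## Working session

There is one attempt and no reset: what is moved stays moved. The work goes in short steps, Python scripts to look and compute and a shell command to move; the robot and the scene stay as the last step left them, time stands still between calls to the robot, and variables do not carry over. Pictures are saved under pics/ and viewed, at most 10 in all, crops included, and the job is handed in when it is done.

```bash
mkdir -p pics; python3 - <<'E'
from plant import ctrl
import cv2,numpy as np,pickle
s=ctrl.state(); print(s)
ims=[]
for n in("scene","top"):
    c=ctrl.camera(n); pickle.dump(c,open(n+'.pkl','wb')); cv2.imwrite(f'pics/{n}0.png',c['img'][...,::-1]); print(n,c['fx'],c['cx'],c['cy'],np.round(c['world_from_camera'],3).tolist())
E
```

```text
{'clock': 0.0, 'qpos': array([-1.03337978e+00,  3.85542147e-01,  6.62418704e-03, -5.46140514e-04,
       -1.19398514e+00, -2.58566910e-01]), 'qd': array([ 1.03326513e-03,  2.81925195e-03,  8.12266294e-05,  5.54108146e-05,
        1.31154689e-03, -1.14840321e-04]), 'tau': array([ 7.79965319e-06, -3.90665638e+01,  1.87409073e+01,  4.21995431e+00,
        1.10714315e-02, -1.93946189e-04]), 'eef_pos': array([ 171.87402102, -600.27139397,  221.46066072]), 'ee_rot': array([ 0.43623615, -3.11080393, -0.00335932]), 'force': array([ 0.0924734 , -0.18259099, -0.12947211]), 'torque': array([-0.01703181,  0.01477532,  0.04168165]), 'gripper_force': 0.0, 'gripper_width': 86.9163054665523}
scene 469.95339048732745 275.50414557250474 209.5471876055329 [[-0.69, -0.402, 0.601, -192.265], [-0.724, 0.382, -0.575, 547.036], [0.002, -0.832, -0.555, 670.311], [0.0, 0.0, 0.0, 1.0]]
top 494.85430231549475 273.5392747633679 218.81424049349678 [[-0.008, -0.995, 0.1, 380.161], [-1.0, 0.007, -0.009, -40.193], [0.008, -0.101, -0.995, 1148.744], [0.0, 0.0, 0.0, 1.0]]
```

View pics/top0.png

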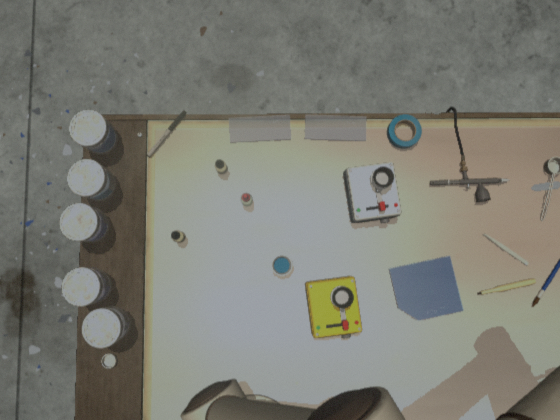

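View pics/scene0.png

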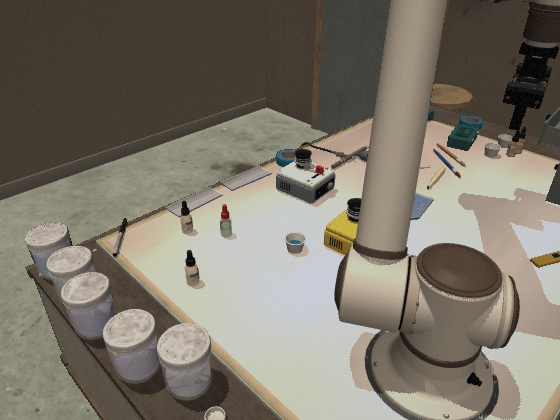

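The top view shows a red-capped bottle at (247,199), black-capped ones at (221,166) and (178,236), and the blue-filled white cup at (282,265). The white mixer is at (372,193), with its red grip near (382,206) and cup at (382,178). The yellow look-alike is at (334,307).
Candidates: for the bottle, (247,199) red, against (221,166) and (178,236) black. For the mixer, (372,193) grey/white, against (334,307) yellow. For the lock grip, the red block at (382,206), against the red dot at about (396,205). I choose the red-capped bottle, the white mixer and the red block, and check them in one crop.

```bash
cat > h.py <<'E'
import numpy as np,cv2
def ray(c,u,v,z):
    T=c['world_from_camera'];d=T[:3,:3]@np.array([(u-c['cx'])/c['fx'],(v-c['cy'])/c['fy'],1]);o=T[:3,3]
    return o+d*(z-o[2])/d[2]
def blobs(c,box,kind,amin=8):
    u0,v0,u1,v1=box;h=cv2.cvtColor(c['img'][v0:v1,u0:u1].copy(),cv2.COLOR_RGB2HSV).astype(int);H,S,V=h[...,0],h[...,1],h[...,2]
    m={'red':((H<8)|(H>172))&(S>120)&(V>50),'green':(H>40)&(H<85)&(S>80)&(V>40),'dark':(V<70)}[kind]
    n,l,st,ce=cv2.connectedComponentsWithStats(m.astype(np.uint8))
    return [(ce[i][0]+u0,ce[i][1]+v0,*st[i][2:5]) for i in range(1,n) if st[i][4]>=amin]
E
python3 - <<'E'
import pickle,cv2,numpy as np
from h import *
t=pickle.load(open('top.pkl','rb'));s=pickle.load(open('scene.pkl','rb'))
np.set_printoptions(precision=1,suppress=True)
for n,c,bx,k,z in [('cap',t,(235,185,260,212),'red',72),('lock',t,(340,155,405,225),'red',70),('green',t,(340,155,405,225),'green',62),('cupdark',t,(340,155,405,225),'dark',102),('capS',s,(215,195,240,240),'red',72),('lockS',s,(300,155,340,190),'red',74)]:
    for b in blobs(c,bx,k,3): print(n,np.round(b,1),ray(c,b[0],b[1],z), 'depth',c['depth'][int(b[1]),int(b[0])])
# white mixer outline
g=cv2.cvtColor(t['img'],cv2.COLOR_RGB2HSV)[150:235,335:415]
a=cv2.resize(t['img'][145:235,215:415],None,fx=4,fy=4,interpolation=cv2.INTER_CUBIC);cv2.imwrite('pics/crop1.png',a[...,::-1])
E
```

```text
lock [381.9 205.8   6.    9.   39. ] [ 516.1 -288.1   70. ] depth 1076.0798
lock [395.5 204.5   2.    2.    4. ] [ 518.9 -318.2   70. ] depth 1099.7284
green [358.  209.5   3.    2.    6. ] [ 509.4 -236.7   62. ] depth 1095.646
cupdark [384.1 175.6  20.   21.  153. ] [ 577.6 -287.4  102. ] depth 1085.0498
cupdark [347.8 196.5  11.   48.   89. ] [ 532.7 -208.4  102. ] depth 1138.2107
cupdark [374.4 207.4   6.    2.    7. ] [ 508.8 -264.7  102. ] depth 1097.7816
cupdark [390.8 216.8   7.    3.    9. ] [ 488.5 -299.   102. ] depth 1110.4335
cupdark [382.4 218.1   8.    3.   14. ] [ 485.7 -280.9  102. ] depth 1119.1099
cupdark [368. 220.  19.   3.  21.] [ 481.9 -250.2  102. ] depth 1114.2406
capS [224.4 212.1   8.   15.   87. ] [529.   18.2  72. ] depth 1074.1934
lockS [319.3 168.9   8.    9.   56. ] [ 514.7 -287.8   74. ] depth 1227.5809
lockS [326. 168.   3.   1.   3.] [ 505.8 -304.3   74. ] depth 1260.9066
```

View pics/crop1.png

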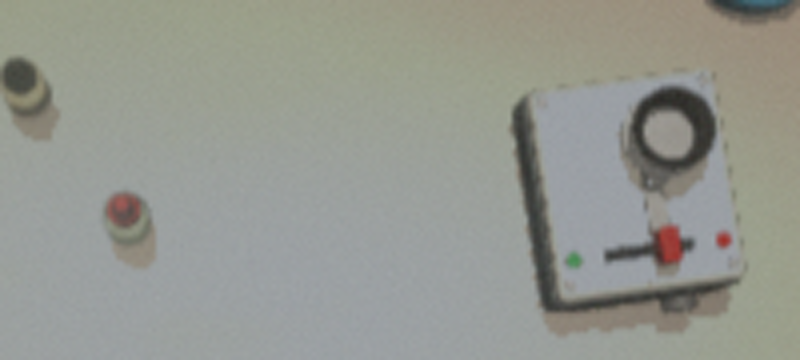

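The crop confirms the choices: red-topped bottle at crop (125,212), white mixer with red grip at (668,245), red dot at right (724,240), green dot at left (574,260). The lock stands at the red end and the mixer is yawed about +7°. The grip measures about (515,-288) in both views. I move above it now.

```bash
python3 -m handwheel '[[-1,-0.98,0.48,0,0,0,0],[-1,-0.98,0.48,0,0,0,0],[-1,-0.98,0.48,0,0,0,0],[-1,-0.98,0.48,0,0,0,0],[-1,-0.98,0.48,0,0,0,0],[-1,-0.98,0.48,0,0,0,0],[-1,-0.98,0.48,0,0,0,0],[-1,-0.98,0.48,0,0,0,0],[-1,-0.98,0.48,0,0,0,0],[-1,-0.98,0.48,0,0,0,0]]'
python3 -m handwheel '[[-1,-0.98,0.48,0,0,0,0],[-1,-0.98,0.48,0,0,0,0],[-1,-0.98,0.48,0,0,0,0],[-1,-0.98,0.48,0,0,0,0],[-1,-0.98,0.48,0,0,0,0],[-1,-0.98,0.48,0,0,0,0],[-1,-0.98,0.48,0,0,0,0],[-1,0,0,0,0,0,0.8],[-1,0,0,0,0,0,0.8],[-1,0,0,0,0,0,0]]'
python3 - <<'E'
from plant import ctrl
import cv2,numpy as np,pickle
from h import *
np.set_printoptions(precision=2,suppress=True)
c=ctrl.camera("wrist");s=ctrl.state();pickle.dump(c,open('w1.pkl','wb'));cv2.imwrite('pics/w1.png',c['img'][...,::-1])
print(s['eef_pos'],s['ee_rot'],s['force'],s['qpos'],c['world_from_camera'])
for k in('red','green'):
  for b in blobs(c,(0,0,560,420),k,20): print(k,np.round(b,1),ray(c,b[0],b[1],62),ray(c,b[0],b[1],83))
t=pickle.load(open('top.pkl','rb'));print('bottle top',ray(t,246,197,78),ray(t,247,202,30))
E
```

```text
clock: 1.35
eef_pos: [374.9, -417.2, 222.1]
ee_rot: [0.436, -3.111, -0.001]
force: [0.6, -0.4, 0.3]
gripper_width: 87.5
gripper_force: 0.0
clock: 2.6
eef_pos: [516.1, -289.9, 222.0]
ee_rot: [0.188, -3.135, -0.001]
force: [0.2, -0.4, 0.3]
gripper_width: 87.1
gripper_force: 0.0
[ 516.09 -290.    222.15] [ 0.19 -3.14 -0.  ] [-0.15  0.51  0.16] [-0.24  0.33 -0.08 -0.   -1.17 -1.21] [[  -0.12    0.96    0.24  451.54]
 [   0.99    0.12    0.03 -296.92]
 [   0.      0.24   -0.97  383.27]
 [   0.      0.      0.      1.  ]]
red [284.1 195.3  11.   20.  196. ] [ 518.62 -286.15   62.  ] [ 514.24 -286.85   83.  ]
red [250.5 192.5   6.    6.   32. ] [ 519.83 -320.75   62.  ] [ 515.36 -319.19   83.  ]
green [332.2 191.8   7.    7.   38. ] [ 509.04 -237.58   62.  ] [ 505.28 -241.46   83.  ]
bottle top [536.61  10.42  78.  ] [532.1   10.44  30.  ]
```

View pics/w1.png

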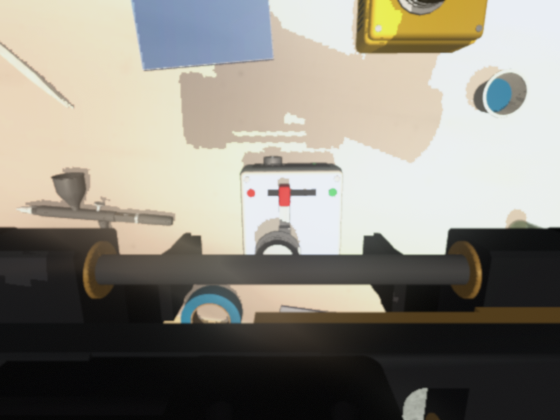

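The wrist view shows the white mixer with the red grip at (284,195), red dot at (250,192), green dot at (332,192) and cup at about (278,245). The grip is at about (515.5,-287) and the yaw is 0.129. I descend and grip it.

```bash
python3 -m handwheel '[[-1,0,0.13,1,0,0,0],[-1,0,0,1,0,0,0],[-1,0,0,1,0,0,0],[-1,0,0,1,0,0,0],[-1,0,0,1,0,0,0],[-1,0,0,0.8,0,0,0],[-1,0,0,0.35,0,0,0],[-1,0,0,0,0,0,0]]'
python3 -m handwheel '[[1,0,0,0,0,0,0],[1,0,0,0,0,0,0],[1,0,0,0,0,0,0],[1,0,0,0,0,0,0],[1,0,0,0,0,0,0],[1,0,0,0,0,0,0]]' 12
```

```text
clock: 3.65
eef_pos: [515.7, -286.9, 68.5]
ee_rot: [0.187, -3.135, -0.0]
force: [0.6, -0.6, 0.4]
gripper_width: 87.1
gripper_force: 0.0
clock: 4.4
eef_pos: [515.9, -286.9, 68.8]
ee_rot: [0.187, -3.136, -0.0]
force: [0.9, -0.5, -0.1]
gripper_width: 35.0
gripper_force: 0.0
```

```bash
python3 -m handwheel '[[1,0,0,0,0,0,0],[1,0,0,0,0,0,0],[1,0,0,0,0,0,0],[1,0,0,0,0,0,0],[1,0,0,0,0,0,0],[1,0,0,0,0,0,0]]' 12
python3 -m handwheel '[[1,0,0.3,0,0,0,0],[1,0,0.3,0,0,0,0],[1,0,0.3,0,0,0,0],[1,0,0.2,0,0,0,0],[1,0,0,0,0,0,0]]'
```

```text
clock: 5.15
eef_pos: [515.9, -286.9, 68.8]
ee_rot: [0.187, -3.136, 0.0]
force: [0.8, -0.2, -1.2]
gripper_width: 10.8
gripper_force: 12.0
clock: 5.78
eef_pos: [513.0, -263.9, 68.8]
ee_rot: [-0.189, 3.135, -0.011]
force: [-0.3, -24.8, -9.0]
gripper_width: 12.9
gripper_force: 12.0
```

It stopped after 23 mm with 25 N of force, so I look before going on.

```bash
python3 - <<'E'
from plant import ctrl
import cv2,numpy as np,pickle
from h import *
np.set_printoptions(precision=2,suppress=True)
c=ctrl.camera("wrist");s=ctrl.state();t=ctrl.camera("scene");pickle.dump(c,open('w2.pkl','wb'))
a=cv2.resize(t['img'][130:220,260:370],(520,420),interpolation=cv2.INTER_CUBIC)
w=cv2.resize(c['img'],(280,210)); w2=c['img'][60:270,140:420]
o=np.zeros((420,800,3),np.uint8);o[:,:520]=a;o[:210,520:]=w;o[210:,520:]=w2
cv2.imwrite('pics/w2.png',o[...,::-1])
print(s['eef_pos'],s['force'],s['torque'],s['gripper_width'])
for k in('red','green'):
  for b in blobs(c,(0,0,560,420),k,10): print(k,np.round(b,1),ray(c,b[0],b[1],62),ray(c,b[0],b[1],83))
E
```

```text
[ 513.07 -264.13   68.84] [ -0.55 -24.63  -8.8 ] [-7.2  -0.05  0.05] 12.12438182979106
red [279.7 243.6  23.   23.  477. ] [ 511.25 -264.39   62.  ] [ 503.35 -265.07   83.  ]
green [297.  188.8   5.    3.   13. ] [ 479.19 -258.92   62.  ] [ 475.3  -260.28   83.  ]
```

View pics/w2.png

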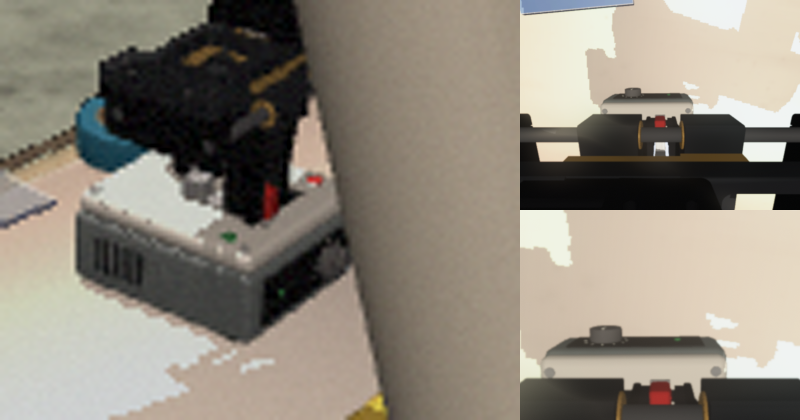

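The scene view (left panel) shows the grip between the fingers well towards the green dot (230,238), with nothing else touching it. Taking the mixer frame from the cup, the grip started at about y -6.6 and is now at about +16. The dots are centred at about +1, so the sudden stiff 25 N fits the end stop. I open while still pushing, rise and verify.

```bash
python3 -m handwheel '[[-1,0,0,0,0,0,0],[-1,0,0,0,0,0,0],[-1,0,0,0,0,0,0],[-1,0,0,0,0,0,0],[-1,0,0,-0.6,0,0,0],[-1,0,0,-1,0,0,0],[-1,0,0,-1,0,0,0],[-1,0,0,-1,0,0,0],[-1,0,0,-1,0,0,0],[-1,0,0,-1,0,0,0]]'
python3 -m handwheel '[[-1,0,0,-0.6,0,0,0],[-1,0.6,0,0,0,0,0],[-1,0.6,0,0,0,0,0],[-1,0,0,0,0,0,0]]'
python3 - <<'E'
from plant import ctrl
import cv2,numpy as np,pickle
from h import *
np.set_printoptions(precision=2,suppress=True)
c=ctrl.camera("wrist");t=ctrl.camera("top");pickle.dump(c,open('w3.pkl','wb'))
print(ctrl.state()['eef_pos'],ctrl.state()['force'])
for n,q in(('w',c),('t',t)):
 for k in('red','green'):
  for b in blobs(q,(0,0,560,420) if n=='w' else(340,155,405,225),k,3): print(n,k,np.round(b,1),ray(q,b[0],b[1],62),ray(q,b[0],b[1],83))
a=cv2.resize(c['img'][120:300,180:400],(733,600),interpolation=cv2.INTER_CUBIC)
cv2.imwrite('pics/w3.png',a[...,::-1])
E
```

```text
clock: 7.12
eef_pos: [512.7, -259.4, 211.0]
ee_rot: [-0.187, 3.135, -0.001]
force: [-0.3, -0.6, -0.2]
gripper_width: 86.9
gripper_force: 0.0
clock: 7.62
eef_pos: [480.9, -263.1, 223.1]
ee_rot: [0.185, -3.134, -0.001]
force: [0.2, 0.2, -0.4]
gripper_width: 86.9
gripper_force: 0.0
[ 482.34 -263.22  223.36] [ 0.25  0.51 -0.2 ]
w red [276.  225.8  11.   19.  184. ] [ 517.15 -263.9    62.  ] [ 510.59 -264.3    83.  ]
w red [222.5 222.3   6.    6.   30. ] [ 520.01 -320.3    62.  ] [ 513.26 -317.03   83.  ]
w green [301.9 221.3   7.    6.   33. ] [ 508.98 -237.34   62.  ] [ 502.96 -239.47   83.  ]
t red [372.6 207.3   4.    8.   25. ] [ 514.09 -269.11   62.  ] [ 511.5  -264.69   83.  ]
```

View pics/w3.png

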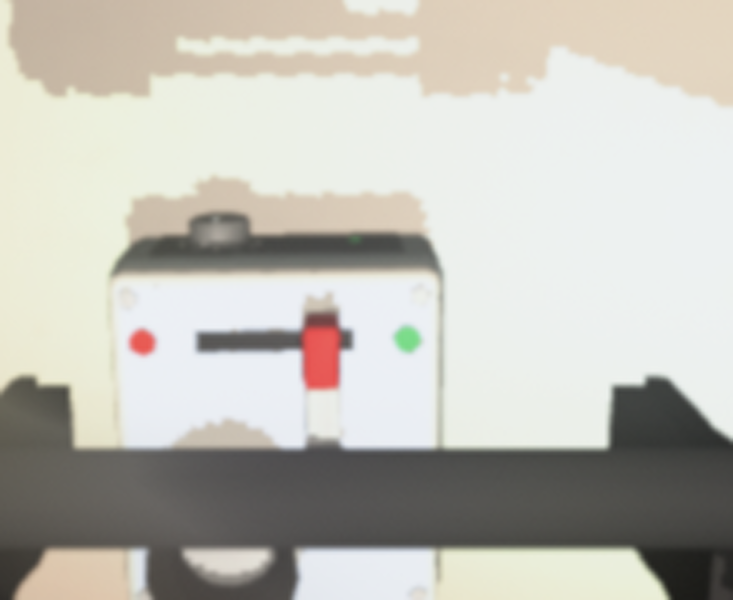

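The grip at (321,355) now sits at the green-dot end of its slot (197 to 352). Its centre is about 14.7 mm beyond the slot's centre, which matches the ±15 mm travel, so the lock is free. Next I go to the red-capped bottle for a closer look.

```bash
python3 -m handwheel '[[-1,-0.15,0.98,0,0,0,0],[-1,-0.15,0.98,0,0,0,0],[-1,-0.15,0.98,0,0,0,0],[-1,-0.15,0.98,0,0,0,0],[-1,-0.15,0.98,0,0,0,0],[-1,-0.15,0.98,0,0,0,0],[-1,-0.15,0.98,0,0,0,0],[-1,-0.15,0.98,0,0,0,0],[-1,-0.15,0.98,0,0,0,0],[-1,-0.15,0.98,0,0,0,0]]'
python3 -m handwheel '[[-1,-0.15,0.98,0,0,0,0],[-1,0,0,0,0,0,0]]'
python3 - <<'E'
from plant import ctrl
import cv2,numpy as np,pickle
from h import *
np.set_printoptions(precision=2,suppress=True)
c=ctrl.camera("wrist");pickle.dump(c,open('w4.pkl','wb'))
cv2.imwrite('pics/w4.png',c['img'][...,::-1])
print(ctrl.state()['eef_pos'],c['world_from_camera'][:3,3])
for b in blobs(c,(0,0,560,420),'red',20): print(np.round(b,1),ray(c,b[0],b[1],72),ray(c,b[0],b[1],80))
# cup rim in the first top picture
t=pickle.load(open('top.pkl','rb'))
g=cv2.resize(cv2.cvtColor(t['img'][150:200,360:405],cv2.COLOR_RGB2GRAY),None,fx=4,fy=4,interpolation=cv2.INTER_CUBIC)
for p in (20,25,30):
  h=cv2.HoughCircles(g,cv2.HOUGH_GRADIENT,1,20,param1=100,param2=p,minRadius=32,maxRadius=52)
  if h is not None:
    for x,y,r in h[0][:3]: print('rim',x,y,r/4, ray(t,(x+.5)/4-.5+360,(y+.5)/4-.5+150,102))
E
```

```text
clock: 8.98
eef_pos: [491.3, -14.4, 223.4]
ee_rot: [0.187, -3.136, 0.0]
force: [-0.2, 0.3, -0.1]
gripper_width: 86.9
gripper_force: 0.0
clock: 9.22
eef_pos: [492.2, 10.6, 223.5]
ee_rot: [0.19, -3.135, 0.0]
force: [-0.1, 0.1, 0.4]
gripper_width: 87.2
gripper_force: 0.0
[492.02   9.88 223.47] [427.54   3.56 384.69]
[  6.  181.5  15.   21.  251. ] [ 512.77 -261.15   72.  ] [ 510.59 -254.38   80.  ]
[277.5 236.7  16.   17.  125. ] [537.19  12.62  72.  ] [534.38  12.39  80.  ]
rim 92.5 107.5 10.6 [ 575.62 -284.47  102.  ]
rim 92.5 107.5 10.6 [ 575.62 -284.47  102.  ]
rim 92.5 107.5 10.6 [ 575.62 -284.47  102.  ]
```

View pics/w4.png

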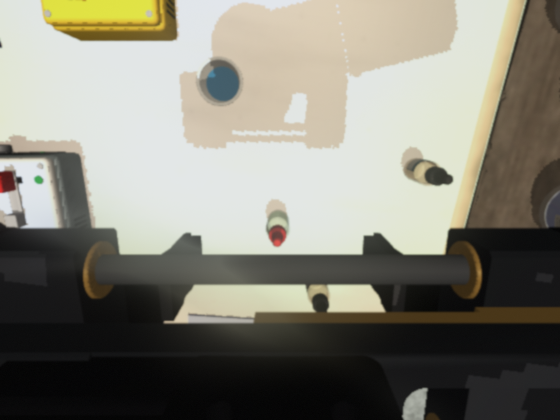

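The wrist view shows the red-capped bottle at (277,237), black-capped ones at (430,173) and (318,298), and the mixing cup at (222,82). The bottle axis is at about (535,12.4) and the cup axis at about (576,-285.5) by two methods, which agree within 2 mm. I grasp with the TCP at z = 29.

```bash
python3 -m handwheel '[[-1,-0.86,-0.05,0,0,0,0],[-1,-0.86,-0.05,0,0,0,0],[-1,0,0,1,0,0,0],[-1,0,0,1,0,0,0],[-1,0,0,1,0,0,0],[-1,0,0,1,0,0,0],[-1,0,0,1,0,0,0],[-1,0,0,1,0,0,0],[-1,0,0,1,0,0,0],[-1,0,0,0.5,0,0,0]]'
python3 -m handwheel '[[-1,0,0,0.28,0,0,0],[1,0,0,0,0,0,0],[1,0,0,0,0,0,0],[1,0,0,0,0,0,0],[1,0,0,0,0,0,0],[1,0,0,0,0,0,0],[1,0,0,0,0,0,0],[1,0,0,0,0,0,0],[1,0,0,0,0,0,0],[1,0,0,0,0,0,0]]' 30
python3 -m handwheel '[[1,0,0,0,0,0,0],[1,0,0,0,0,0,0]]'
```

```text
clock: 10.52
eef_pos: [534.2, 11.0, 34.8]
ee_rot: [0.185, -3.134, 0.001]
force: [-0.4, -0.4, 0.4]
gripper_width: 87.1
gripper_force: 0.0
clock: 11.78
eef_pos: [534.9, 12.0, 29.3]
ee_rot: [0.187, -3.136, 0.0]
force: [-0.3, -0.3, -1.0]
gripper_width: 26.2
gripper_force: 29.9
clock: 12.02
eef_pos: [534.9, 12.0, 29.3]
ee_rot: [0.186, -3.136, -0.0]
force: [-0.2, 0.2, -1.4]
gripper_width: 26.4
gripper_force: 29.9
```

```bash
python3 -m handwheel '[[1,0,0,-0.5,0,0,0],[1,0,0,-1,0,0,0],[1,0,0,-1,0,0,0],[1,0,0,-1,0,0,0],[1,0,0,-1,0,0,0],[1,0,0,-0.7,0,0,0],[1,0,-0.4,0,0,0,0],[1,0,-0.8,0,0,0,0],[1,0,-1,0,0,0,0],[1,0,-1,0,0,0,0]]'
python3 -m handwheel '[[1,0,-1,0,0,0,0],[1,0,-1,0,0,0,0],[1,0,-1,0,0,0,0],[1,0,-1,0,0,0,0],[1,-0.1,-1,0,0,0,0],[1,-0.1,-1,0,0,0,0],[1,0,-1,0,0,0,0],[1,0,-1,0,0,0,0],[1,0,-0.5,0,0,0,0],[1,0,-0.3,0,0,0,0]]' 40
python3 -m handwheel '[[1,0,0,0,0,0,0],[1,0,0,0,0,0,0]]'
python3 - <<'E'
from plant import ctrl
import cv2,numpy as np,pickle
from h import *
np.set_printoptions(precision=2,suppress=True)
c=ctrl.camera("wrist");t=ctrl.camera("scene");tp=ctrl.camera("top")
o=np.zeros((600,800,3),np.uint8)
o[:300,:400]=cv2.resize(c['img'],(400,300));o[300:,:400]=cv2.resize(tp['img'][130:235,320:460],(400,300),interpolation=3)
o[:,400:]=cv2.resize(t['img'][80:215,270:360],(400,600),interpolation=3)
cv2.imwrite('pics/w5.png',o[...,::-1]);print(ctrl.state()['eef_pos'])
pickle.dump((c,t,tp),open('w5.pkl','wb'))
for b in blobs(t,(270,80,360,215),'red',5): print('s',np.round(b,1),t['depth'][int(b[1]),int(b[0])])
for b in blobs(c,(0,0,560,420),'red',20): print('w',np.round(b,1),c['depth'][int(b[1]),int(b[0])])
E
```

```text
clock: 13.28
eef_pos: [543.7, -68.7, 158.4]
ee_rot: [0.186, -3.134, -0.0]
force: [-0.5, 0.3, -0.6]
gripper_width: 26.2
gripper_force: 29.9
clock: 14.52
eef_pos: [574.9, -285.9, 158.6]
ee_rot: [0.185, -3.135, -0.001]
force: [-0.2, -0.3, -0.7]
gripper_width: 26.0
gripper_force: 39.9
clock: 14.78
eef_pos: [575.3, -284.7, 159.3]
ee_rot: [0.187, -3.136, -0.0]
force: [-0.7, 0.4, -0.4]
gripper_width: 25.8
gripper_force: 39.9
[ 575.46 -284.69  159.5 ]
s [304.  119.9   3.   12.   20. ] 1202.4933
s [314.3 172.3   8.    9.   57. ] 1215.1776
w [317.9 134.   17.   27.  397. ] 231.94826
w [243.8 134.6  10.   10.   78. ] 252.07475
w [282.8 296.4  41.   28.  898. ] 124.61395
```

View pics/w5.png

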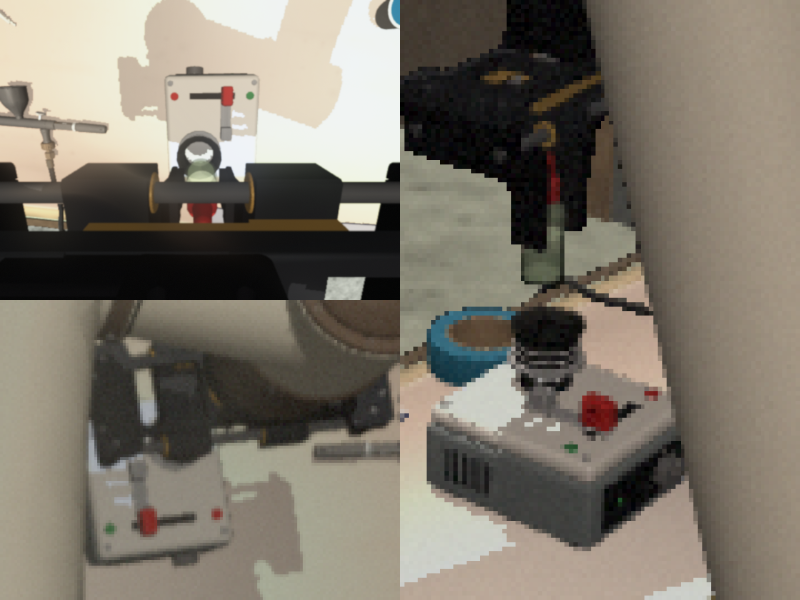

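The bottle (scene panel, about (543,250)) hangs upright above the cup (548,345), and the lock is still at the green end. Its axis looks a few mm off the cup's, so I measure both in the same pictures by depth.

```bash
python3 - <<'E'
import pickle,numpy as np
from scipy.optimize import least_squares
from h import *
np.set_printoptions(precision=1,suppress=True)
c,t,tp=pickle.load(open('w5.pkl','rb'))
for n,q in(('wrist',c),('scene',t)):
    d=q['depth'].astype(float);v,u=np.mgrid[:420,:560]
    P=np.stack([(u-q['cx'])/q['fx']*d,(v-q['cy'])/q['fy']*d,d,np.ones_like(d)],-1)@q['world_from_camera'].T
    P=P[...,:3];near=(np.hypot(P[...,0]-576,P[...,1]+285)<32)&(d>0)
    V=q['img'].max(-1)
    for nm,z0,z1,R,ex in(('rim outer',94,101,23.5,V<255),('bottle low',132,146,13.5,(np.ptp(q['img'].astype(int),-1)>8)&(V>60))):
        m=near&(P[...,2]>z0)&(P[...,2]<z1)&ex;X=P[m]
        if len(X)<15: print(n,nm,len(X));continue
        f=least_squares(lambda p:np.hypot(X[:,0]-p[0],X[:,1]-p[1])-R,X[:,:2].mean(0)+[4 if n=='wrist' else 3,-3],loss='soft_l1')
        print(n,nm,len(X),f.x,'rms',np.sqrt(np.mean(f.fun**2)),'v',v[m].min(),v[m].max(),'u',u[m].min(),u[m].max())
# silhouettes in scene: centre column per row of bottle and cup
a=t['img'][80:215,270:360].astype(int)
for r in range(126,172,3):
    d=t['depth'][r,280:325]; k=np.where((d>1150)&(d<1260))[0]+280
    print(r,k.min() if len(k) else '',k.max() if len(k) else '',end=' | ')
E
```

```text
wrist rim outer 981 [ 580.6 -285.4] rms 3.9101150624460805 v 190 242 u 247 309
wrist bottle low 173 [ 579.5 -283.8] rms 0.17399125983524738 v 222 238 u 261 299
scene rim outer 73 [ 571.  -286.7] rms 4.826414461105765 v 149 158 u 295 310
scene bottle low 32 [ 577.8 -285.1] rms 1.730114973415765 v 138 143 u 298 305
126 295 311 | 129 295 311 | 132 295 306 | 135 297 306 | 138 297 306 | 141 297 306 | 144   | 147   | 150   | 153 295 311 | 156 296 309 | 159 296 309 | 162 295 310 | 165   | 168 299 313 | 171 280 324 |
```

```bash
python3 - <<'E'
import pickle,numpy as np
from scipy.optimize import least_squares
np.set_printoptions(precision=1,suppress=True)
c,t,tp=pickle.load(open('w5.pkl','rb'));q=c
d=q['depth'].astype(float);v,u=np.mgrid[:420,:560]
P=(np.stack([(u-q['cx'])/q['fx']*d,(v-q['cy'])/q['fy']*d,d,np.ones_like(d)],-1)@q['world_from_camera'].T)[...,:3]
near=(np.hypot(P[...,0]-576,P[...,1]+285)<34)&(d>0)
z=P[...,2]; print(np.histogram(z[near],bins=np.arange(60,130,3)))
m=near&(z>98)&(z<110);top=np.percentile(z[m],90);print('top',top)
m=near&(z>top-2)&(z<top+2);X=P[m]
# outermost point per direction from the middle -> outer edge, radius 23.5
c0=np.array([576,-285.]);a=np.arctan2(X[:,1]-c0[1],X[:,0]-c0[0]);r=np.hypot(*(X[:,:2]-c0).T)
b=np.round(a/0.12);E=np.array([X[b==k][r[b==k].argmax(),:2] for k in np.unique(b)]);I=np.array([X[b==k][r[b==k].argmin(),:2] for k in np.unique(b)])
for nm,Y in(('outer',E),('inner',I)):
    f=least_squares(lambda p:np.hypot(*(Y-p[:2]).T)-p[2],[576,-285,22],loss='soft_l1');print(nm,len(Y),f.x,np.sqrt(np.mean(f.fun**2)))
E
```

```text
(array([1551,    4,    9,    6,   98,   88, 1099,   43,   32,   20,   16,
        143,  289,  670,    6,    0,    0,    0,    0,    0,    0,    0,
          0]), array([ 60,  63,  66,  69,  72,  75,  78,  81,  84,  87,  90,  93,  96,
        99, 102, 105, 108, 111, 114, 117, 120, 123, 126, 129]))
top 101.10724100415894
outer 40 [ 575.5 -286.5   22.4] 0.5382328446393777
inner 40 [ 575.9 -286.5   18.9] 0.626970310164126
```

The cup is at (575.7,-286.5) and the bottle at (579.5,-283.8) in the same view. The scene silhouettes agree, so I shift by (-3.8,-2.7) and lower into the cup.

```bash
python3 -m handwheel '[[1,0.16,-0.09,0,0,0,0],[1,0,0,0.5,0,0,0],[1,0,0,0.5,0,0,0],[1,0,0,0.3,0,0,0],[1,0,0,0.2,0,0,0],[1,0,0,0,0,0,0]]'
python3 -m handwheel '[[1,0,0,0.15,0,0,0],[1,0,0,0.15,0,0,0],[1,0,0,0,0,0,0]]'
```

```text
clock: 15.68
eef_pos: [571.5, -288.0, 121.2]
ee_rot: [0.186, -3.135, -0.0]
force: [-0.3, 0.3, -0.7]
gripper_width: 25.9
gripper_force: 39.9
clock: 16.05
eef_pos: [571.5, -287.9, 113.9]
ee_rot: [0.186, -3.135, -0.0]
force: [-0.2, -0.3, 0.1]
gripper_width: 26.1
gripper_force: 39.9
```

The bottle is in the bore without contact force. Now I press down, with grip at 50 N.

```bash
python3 -m handwheel '[[1,0,0,0.12,0,0,0],[1,0,0,0.12,0,0,0],[1,0,0,0,0,0,0]]' 50
python3 -m handwheel '[[1,0,0,0.1,0,0,0],[1,0,0,0.1,0,0,0],[1,0,0,0,0,0,0]]'
python3 -m handwheel '[[1,0,0,0.1,0,0,0],[1,0,0,0.08,0,0,0],[1,0,0,0,0,0,0]]'
```

```text
clock: 16.42
eef_pos: [571.9, -288.0, 108.5]
ee_rot: [-0.187, 3.136, -0.0]
force: [-1.0, 0.8, 1.9]
gripper_width: 26.0
gripper_force: 49.9
clock: 16.8
eef_pos: [571.9, -288.1, 103.6]
ee_rot: [-0.187, 3.136, -0.0]
force: [-1.1, -0.1, 4.2]
gripper_width: 26.0
gripper_force: 49.9
clock: 17.18
eef_pos: [571.9, -288.1, 99.3]
ee_rot: [-0.187, 3.135, -0.001]
force: [-0.4, 1.1, 5.3]
gripper_width: 25.8
gripper_force: 49.9
```

```bash
python3 -m handwheel '[[1,0,0,0.06,0,0,0],[1,0,0,0,0,0,0]]'
python3 -m handwheel '[[1,0,0,0.06,0,0,0],[1,0,0,0,0,0,0]]'
```

```text
clock: 17.42
eef_pos: [572.1, -288.2, 99.1]
ee_rot: [-0.187, 3.135, -0.002]
force: [-4.0, 2.3, 11.2]
gripper_width: 26.0
gripper_force: 49.9
clock: 17.68
eef_pos: [572.2, -288.2, 99.0]
ee_rot: [-0.188, 3.134, -0.002]
force: [-3.9, 4.0, 15.3]
gripper_width: 25.9
gripper_force: 49.9
```

The force rises stiffly at z = 99.0, which is the expected bottom (99.3). I hold briefly, check, and look once.

```bash
python3 -m handwheel '[[1,0,0,0,0,0,0],[1,0,0,0,0,0,0],[1,0,0,0,0,0,0],[1,0,0,0,0,0,0],[1,0,0,0,0,0,0],[1,0,0,0,0,0,0]]'
python3 - <<'E'
from plant import ctrl
import cv2,numpy as np
c=ctrl.camera("wrist");t=ctrl.camera("scene")
o=np.zeros((420,800,3),np.uint8);o[:300,:400]=cv2.resize(c['img'],(400,300));o[:,400:]=cv2.resize(t['img'][100:215,260:370],(400,420),interpolation=3)
cv2.imwrite('pics/w6.png',o[...,::-1])
E
```

```text
clock: 18.42
eef_pos: [572.1, -288.2, 99.0]
ee_rot: [-0.188, 3.134, -0.002]
force: [-3.8, 3.4, 15.9]
gripper_width: 25.8
gripper_force: 49.9
```

View pics/w6.png

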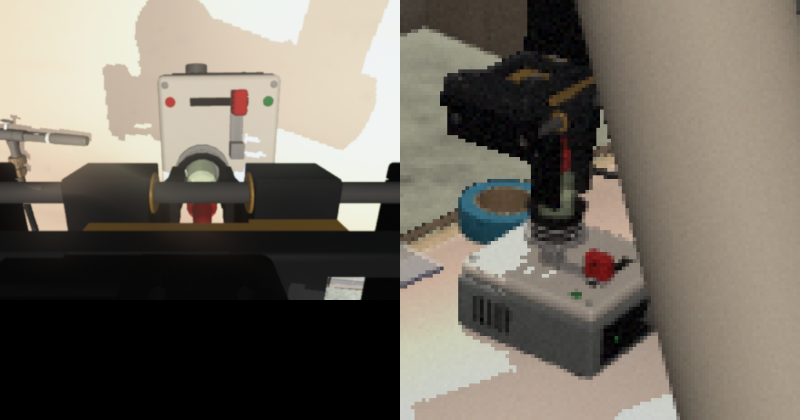

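The bottle stands upright inside the cup at (560,205), and the cup's rings are compressed. The lock at (598,265) is still at the green end, and the press force is steady.

```bash
python3 -c "
from plant import ctrl
print(ctrl.sign_off())"
```

```text
the job is handed in; nothing more can be done
None
```

I slid the lock to its green-dot stop, then stood the red-capped bottle upright in the cup and pressed it to the bottom stop; I handed the job in at about 18.5 s with it still held down at about 16 N.

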